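Close the worktop connection box

ROBOT

A 7-joint arm with a two-finger parallel gripper is mounted at the origin on a cart in front of the work surface, level with it; the furniture and walls round the work are solid. World frame = base frame: x ahead of the robot, y to its left, z up, the work surface at z = 0. Lengths are in m, angles in rad, forces in N, time in s.
With the tool pointing down it reaches from about 0.4 to 0.9 m from the base axis. Payload 5.5 kg.
Tool frame: the origin (TCP) lies between the finger pads; the fingertips stand r.finger_overhang ahead of it and the grasp point (between the pads) lies 6 mm ahead of it (r.finger_overhang is the distance from the TCP to the fingertips, in m); z points along the fingers, y is the line along which they close (so a half turn about z gives the same grasp; the last joint's range is limited). The gripper opens to 92 mm and grips with 3 to 60 N. Pads are 19 mm wide; open, the fingers measure 130 mm over their backs; the gripper's body (75 mm by 190 mm) begins 47 mm behind the grasp point.
Start: joints at [1.521, 0.501, -0.427, 1.55, 0.221, 1.138, -0.21], TCP at [0.2, -0.618, 0.226] pointing down, gripper open.
Joint ranges: [-2.88, 2.88], [-0.31, 2.03], [-1.54, 1.56], [0.2, 2.42], [-1.41, 4.55], [0.19, 2.02], [-2.57, 2.57]. Speed limits (rad/s): [2.57, 2.57, 3.14, 3.14, 3.14, 3.14, 3.14].

INTERFACE

Orientations are given as a rotation vector (axis times angle).
In Python, from plant import r, imaging, ticket, sensors gives the robot as it stands (r), with the cameras (imaging), the job (ticket) and the readings (sensors).
- The arm moves only by the shell command python3 nudge.py FILE [FORCE], which reads ROWS from the file FILE. ROWS is a JSON list of rows, 1 to 5 of them, each an object with the fields finger_gap (the opening from 0.0 (shut) to 1.0 (fully open)), trans (a list: dx, dy, dz in shares of the most that a row can go, 1 being 50 mm), twist (a turn about the tool's z in a scale on which 1.0 is pi rad); a field left out counts as zero (the opening has to be given); each row shifts and turns the commanded pose from where the row before left it, along the tool's axes as they then stand; what a row does not reach is not made up. A row lasts 1/10 s, in which the tool goes at most 0.05 m and 0.15 rad, less where a joint would pass 70% of its speed; a pose out of reach is approached as far as the arm can. The fingers move at their own pace and stop on an object; FORCE is the grip in N (left out, the last holds). Time passes only in rows, so rows that do not move let the fingers close. It prints the time, the measured TCP pose, the force, the opening and the grip force at its end. A shift or turn number past 1, either way, is cut back to 1. Input that does not fit is refused with a message, and nothing moves.
- sensors.sense(): the state, without advancing time (a new reading comes with each control period).
- imaging.snapshot(name): name is "side" or "top" or "wrist"; returns (picture, depth): 400x640x3 uint8, red, green, blue; 400x640 float32, m along the optical axis (not along the pixel's ray), 0 where there is no reading.
- imaging.get_calibration(name): a dict with "camera_matrix" (3x3 intrinsics, pixels), "eye" and "rotation" of the camera in the world. Camera axes: x right, y down, z forward; pixel columns grow to the right and rows downward; lengths in m; the calibration is good to about 2 mm. A picture is of the moment at which its call begins: read the wrist's pose just before it. get_calibration takes no time and is no camera call; for the wrist camera it gives the pose at the moment of the call.
- ticket.sign_off(): hands the job in; it is judged then, once.
The state is a dict: "time": time; "joint_pos": joint angles; "joint_velocities": joint speeds; "tau": joint torques, N m; "ee_pos": TCP position; "eef_rot": TCP orientation; "force": force on the tool from outside, world axes, zero at the start; "moment": the same for the moment, N m; "opening": opening from 0.0 (shut) to 1.0 (fully open); "gripper_force": force on a finger pad.
Only numpy, scipy, OpenCV 4.12 (cv2) and the standard library are available. Lean on these libraries where they do the work, as an engineer would, in place of code of your own. Each camera call takes 0.05 s, during which the arm holds its last target. There are 200 camera calls.

TASK

Close the open electrical connection box on the worktop: pick up the long cover plate that fits it and seat it on the box, so that both pins stand up through its two holes and it lies flat on the rim, then let go. Leave the shorter, square cover plate where it lies.

Things in the scene. Friction and masses are not known exactly. Their poses are not given: they have to be found in the camera images.
- connection_box: White open-topped box fixed to the worktop, 100 (its x) by 160 (y) by 45 mm high, grey terminal strip inside. Origin: centre of its underside; z up. Rim 45 mm above the origin. Two upright steel pins, 8 mm thick with tapered tips, at x = 0, y = +58 and -58 mm, rise 20 mm above the rim.
- long_cover: Loose white plate that fits, lying upper side up: 104 (its x) by 164 (y) by 8 mm thick, 0.11 to 0.23 kg. Origin: centre of its underside; z up. Through holes 22 mm wide at x = 0, y = +58 and -58 mm. Mid-top: solid grip rib, 14 mm thick (x), 50 mm long (y), from 8 to 36 mm above the origin. Fits either way round (half turn). Seated, its origin is 45 mm above the box's.
- short_cover: A loose white cover of another, smaller box; it does not fit and is to be left alone. Same make (two holes, same rib), but square: 104 by 104 by 8 mm, holes at y = +37 and y = -37 mm. Origin: centre of its underside; z up.

How it is judged:
At the end, for the whole second after the job is handed in: The long cover lies at rest on the box's rim, upper side up: its centre within 12 mm of the box's centre in plan, its underside within 4 mm of rim height, tilted less than 0.08 rad and its long side within 0.18 rad of the box's (horizontal distance between long_cover and connection_box below 0.012 m and z of long_cover in the frame of connection_box between 0.041 and 0.049 m and angle between the y axis of long_cover and the y axis of connection_box, either way round below 0.18 rad and angle between long_cover's own z axis and vertical below 0.08 rad and linear speed of long_cover below 0.02 m/s); the robot touches nothing.
It fails at once if the short cover is moved more than 40 mm from where it lay (distance of short_cover from where it was at the start of the episode above 0.04 m).
It also fails if it takes over 45 s, if anything falls off the work surface, if the arm or the gripper's body presses on something with over 40 N, if the wrist force passes 120 N, or if a joint passes its speed limit or range.

## Working session

There is one attempt and no reset: what is moved stays moved. The work goes in short steps, Python scripts to look and compute and a shell command to move; the robot and the scene stay as the last step left them, time stands still between calls to the robot, and variables do not carry over. Pictures are saved under pics/ and viewed, at most 10 in all, crops included, and the job is handed in when it is done.

```bash
ls; mkdir -p pics; python3 - <<'E'
from plant import r, imaging, ticket, sensors
import cv2,numpy as np
print(r.finger_overhang, sensors.sense())
for n in ("top","side"):
    p,d=imaging.snapshot(n); cv2.imwrite(f"pics/{n}1.png",p[:,:,::-1]); np.save(f"pics/{n}1.npy",d); c=imaging.get_calibration(n); print(n,c)
E
```

```text
nudge.py
pics
plant.py
0.025 {'time': 0.0, 'joint_pos': array([ 1.52119265,  0.5018417 , -0.42679745,  1.55143732,  0.22081191,
        1.13829723, -0.21031264]), 'joint_velocities': array([ 0.00121725, -0.00117706,  0.00054282,  0.0004243 ,  0.00052251,
        0.00039695, -0.00012804]), 'tau': array([ 8.62401030e-04, -5.66593051e+01, -5.81598178e+00, -2.79110223e+01,
       -6.85034436e-02,  3.08562652e-02,  1.95357893e-04]), 'ee_pos': array([ 0.19976691, -0.61781037,  0.22458804]), 'eef_rot': array([-3.10134902e+00, -4.89130590e-01,  3.79072691e-04]), 'force': array([0.43798201, 0.09513218, 0.1576322 ]), 'moment': array([-0.0076854 , -0.02438284,  0.02206943]), 'gripper_force': 0.0, 'opening': 1.0005526924013066}
top {'camera_matrix': array([[398.43721041,   0.        , 319.68114818],
       [  0.        , 398.43721041, 192.79215787],
       [  0.        ,   0.        ,   1.        ]]), 'eye': array([0.43062701, 0.06671234, 0.88427042]), 'rotation': array([-2.19331758,  2.1363145 , -0.13841668])}
side {'camera_matrix': array([[448.81784564,   0.        , 318.24346566],
       [  0.        , 448.81784564, 200.41590673],
       [  0.        ,   0.        ,   1.        ]]), 'eye': array([ 0.28484491, -0.68092245,  0.32757841]), 'rotation': array([-1.88766669,  0.33479944, -0.20583635])}
```

View pics/top1.png

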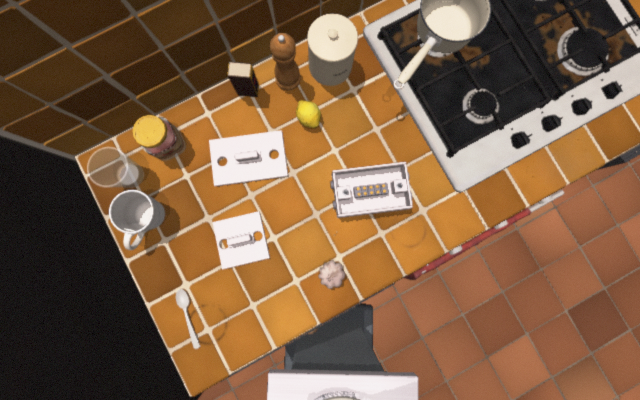

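View pics/side1.png

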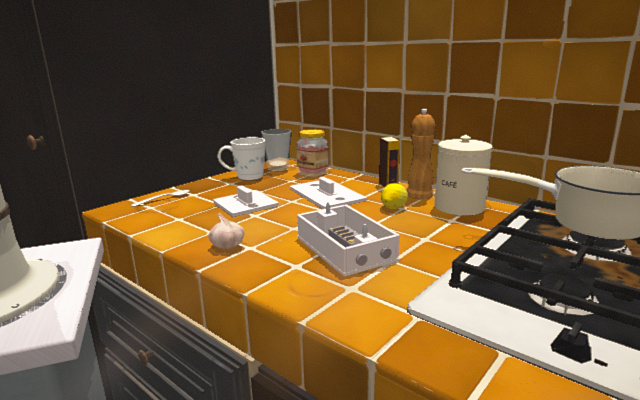

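The top view shows the long cover at about (248,158), the short one at (241,239) and the box at (372,190). The side view shows the same three, with the box at (347,240) and the long cover at (327,192). Next I'll measure from both depth views.

```bash
cat > h.py <<'E'
import numpy as np,cv2
from scipy.spatial.transform import Rotation as R
def cloud(d,c):
    K=c["camera_matrix"];v,u=np.indices(d.shape)
    P=np.stack([(u-K[0,2])/K[0,0]*d,(v-K[1,2])/K[1,1]*d,d],-1)
    return P@R.from_rotvec(c["rotation"]).as_matrix().T+c["eye"]
def rect(xy):
    (a,b),(w,h),t=cv2.minAreaRect((xy*1000).astype(np.float32))
    if w<h: t+=90;w,h=h,w
    return np.round([a,b,w,h],1),round(((t+90)%180)-90,1)  # mm, long side angle deg from world x
E
python3 - <<'E'
from plant import r, imaging, ticket, sensors
from h import *
for n in("top","side"):
    p=cv2.imread(f"pics/{n}1.png");d=np.load(f"pics/{n}1.npy");W=cloud(d,imaging.get_calibration(n))
    sat=cv2.cvtColor(p,cv2.COLOR_BGR2HSV)[:,:,1]
    rois=dict(long=(205,125,292,192),short=(208,205,275,272),box=(325,155,418,222)) if n=="top" else dict(long=(285,172,370,212),short=(205,182,282,218),box=(290,200,402,278))
    for k,(a,b,c_,e) in rois.items():
        m=np.zeros(d.shape,bool);m[b:e,a:c_]=1;m&=(d>0)
        z=W[...,2]
        tile=m&(sat>150); print(n,k,"tile z",np.round(np.median(z[tile]),4))
        w=m&(sat<70)
        for nm,lo,hi in([("plate",.003,.016),("rib",.028,.045)] if k!="box" else [("rim",.038,.052),("pins",.055,.075)]):
            s=w&(z>lo)&(z<hi)
            if s.sum()<4: print(nm,s.sum());continue
            # largest connected comp for plate/rim
            print(" ",nm,s.sum(),"zmed",np.round(np.median(z[s]),4),rect(W[s][:,:2]),"mean",np.round(W[s].mean(0)*1000,1))
E
```

```text
top long tile z 0.0003
  plate 3046 zmed 0.0083 (array([610.7, 223. , 164.6, 104.9]), -80.4) mean [609.5 222.5   8.3]
  rib 158 zmed 0.0354 (array([610.7, 222.8,  49.9,  15. ]), -81.0) mean [609.7 221.9  35.2]
top short tile z 0.0004
  plate 1988 zmed 0.0084 (array([427.3, 229.6, 105.3, 104.6]), -75.0) mean [427.3 229.6   8.4]
  rib 159 zmed 0.0361 (array([428. , 229.8,  49.9,  14. ]), -75.0) mean [428.  228.8  35.9]
top box tile z 0.0004
  rim 874 zmed 0.0448 (array([543.2, -50.8, 160.3, 100.2]), -81.4) mean [542.2 -51.9  44.7]
  pins 26 zmed 0.0617 (array([542.9, -51.4, 123.8,   6.5]), -81.8) mean [542.6 -50.3  61.4]
side long tile z 0.0011
  plate 1086 zmed 0.0088 (array([630.5, 258.6, 278.1, 178.7]), 62.4) mean [607.5 204.2   8.6]
  rib 197 zmed 0.0372 (array([592.9, 120.1, 240.4,  61.5]), 71.2) mean [588.7 114.6  37.5]
side short tile z 0.0011
  plate 849 zmed 0.0088 (array([428.9, 227.6, 107.6, 106.8]), -75.3) mean [425.5 214.5   8.5]
  rib 95 zmed 0.0353 (array([428.8, 226. ,  47.4,  14. ]), -74.3) mean [428.3 220.9  34.2]
side box tile z 0.0009
  rim 1342 zmed 0.0438 (array([543.5, -54. , 160.9, 100.4]), -81.4) mean [543.2 -65.9  43.2]
  pins 58 zmed 0.0598 (array([543.5, -53.9, 121.2,   7.8]), -82.6) mean [544.4 -59.9  59.8]
```

```bash
cat >> h.py <<'E'
def togo(x,y,z,deg):
    "remaining move in tool axes; deg = world heading wanted for tool x"
    from plant import r, imaging, ticket, sensors
    s=sensors.sense();M=R.from_rotvec(s["eef_rot"]).as_matrix()
    h=np.degrees(np.arctan2(M[1,0],M[0,0]))
    print("t",round(s["time"],2),"pos",np.round(s["ee_pos"],4),"tool z",np.round(M[:,2],4),"heading",round(h,2),"j",np.round(s["joint_pos"],2),"F",np.round(s["force"],1),"open",round(s["opening"],3),s["gripper_force"])
    print("togo",np.round(M.T@(np.array([x,y,z])-s["ee_pos"]),4),"turn",round(-np.radians((deg-h+180)%360-180),3))
E
python3 - <<'E'
from h import *
from plant import r, imaging, ticket, sensors
W=cloud(np.load("pics/top1.npy"),imaging.get_calibration("top")).reshape(-1,3)
for y in np.arange(-.3,.4,.05):
    print(round(y,2),[int(1000*max(W[(abs(W[:,0]-x-.025)<.025)&(abs(W[:,1]-y-.025)<.025),2],default=0)) for x in np.arange(.45,.9,.05)])
togo(.6107,.2229,.226,99.4)
E
```

```text
-0.3 [4, 9, 10, 49, 48, 47, 49, 49, 125]
-0.25 [5, 7, 12, 48, 49, 49, 49, 124, 123]
-0.2 [4, 4, 5, 11, 48, 47, 48, 125, 124]
-0.15 [46, 63, 65, 45, 5, 126, 129, 123, 124]
-0.1 [48, 48, 49, 4, 4, 127, 128, 46, 48]
-0.05 [48, 47, 47, 6, 4, 4, 4, 134, 132]
-0.0 [47, 66, 49, 4, 4, 4, 136, 150, 140]
0.05 [4, 4, 4, 4, 51, 53, 136, 147, 138]
0.1 [4, 4, 10, 11, 49, 51, 192, 190, 188]
0.15 [11, 4, 12, 36, 11, 5, 179, 231, 221]
0.2 [13, 4, 25, 40, 12, 5, 116, 273, 0]
0.25 [11, 11, 13, 13, 10, 5, 317, 295, 0]
0.3 [5, 4, 9, 11, 4, 4, 360, 0, 0]
0.35 [99, 95, 4, 113, 115, 400, 368, 0, 0]
t 0.1 pos [ 0.1998 -0.6178  0.2247] tool z [-5.0e-04  1.7e-03 -1.0e+00] heading 17.93 j [ 1.52  0.5  -0.43  1.55  0.22  1.14 -0.21] F [ 1.9 -0.3  0.1] open 1.001 0.0
togo [ 6.497e-01 -6.735e-01 -1.000e-04] turn -1.422
```

The manual's scale: shifts go in shares of 50 mm and turns go in shares of pi rad. Converting my numbers, -0.036 m is -0.72, 0.035 m is 0.7.

```bash
echo '[{"finger_gap": 1,"trans": [0.7,-0.72,0]},{"finger_gap": 1,"trans": [0.7,-0.72,0]},{"finger_gap": 1,"trans": [0.7,-0.72,0]},{"finger_gap": 1,"trans": [0.7,-0.72,0]},{"finger_gap": 1,"trans": [0.7,-0.72,0]}]' > next.json && python3 nudge.py next.json; echo '[{"finger_gap": 1,"trans": [0.7,-0.72,0]},{"finger_gap": 1,"trans": [0.7,-0.72,0]},{"finger_gap": 1,"trans": [0.7,-0.72,0]},{"finger_gap": 1,"trans": [0.7,-0.72,0]},{"finger_gap": 1,"trans": [0.7,-0.72,0]}]' > next.json && python3 nudge.py next.json;  python3 -c "
from h import *
togo(.6107,.2229,.226,99.4)"
```

```text
time: 0.6
ee_pos: [0.311, -0.3922, 0.2253]
eef_rot: [-3.103, -0.489, 0.0]
force: [1.0, -0.1, -0.8]
opening: 1.001
gripper_force: 0.0
time: 1.1
ee_pos: [0.4216, -0.1683, 0.2256]
eef_rot: [3.103, 0.489, -0.0]
force: [0.6, -0.7, -0.7]
opening: 1.004
gripper_force: 0.0
t 1.1 pos [ 0.4216 -0.1683  0.2256] tool z [-0.e+00 -6.e-04 -1.e+00] heading 17.9 j [ 0.99  0.17 -0.73  2.01  0.14  1.   -1.07] F [ 0.6 -0.7 -0.7] open 1.004 0.0
togo [ 0.3002 -0.3141 -0.0006] turn -1.422
```

Converted, -0.142 rad is -0.0452.

```bash
echo '[{"finger_gap": 1,"twist": -0.0452},{"finger_gap": 1,"twist": -0.0452},{"finger_gap": 1,"twist": -0.0452},{"finger_gap": 1,"twist": -0.0452},{"finger_gap": 1,"twist": -0.0452}]' > next.json && python3 nudge.py next.json >/dev/null; echo '[{"finger_gap": 1,"twist": -0.0452},{"finger_gap": 1,"twist": -0.0452},{"finger_gap": 1,"twist": -0.0452},{"finger_gap": 1,"twist": -0.0452},{"finger_gap": 1,"twist": -0.0452}]' > next.json && python3 nudge.py next.json | head -1;  python3 -c "
from h import *
togo(.6107,.2229,.12,99.4)"
```

```text
time: 2.1
t 2.1 pos [ 0.421  -0.17    0.2254] tool z [-5.e-04  2.e-04 -1.e+00] heading 99.62 j [ 1.17  0.21 -0.93  2.01  0.2   1.01  0.31] F [-0.3 -0.8  0.2] open 1.001 0.0
togo [0.3556 0.2527 0.1054] turn 0.004
```

Converted, 0.0356 m is 0.712, 0.0253 m is 0.506.

```bash
echo '[{"finger_gap": 1,"trans": [0.712,0.506,0]},{"finger_gap": 1,"trans": [0.712,0.506,0]},{"finger_gap": 1,"trans": [0.712,0.506,0]},{"finger_gap": 1,"trans": [0.712,0.506,0]},{"finger_gap": 1,"trans": [0.712,0.506,0]}]' > next.json && python3 nudge.py next.json >/dev/null; echo '[{"finger_gap": 1,"trans": [0.712,0.506,0]},{"finger_gap": 1,"trans": [0.712,0.506,0]},{"finger_gap": 1,"trans": [0.712,0.506,0]},{"finger_gap": 1,"trans": [0.712,0.506,0]},{"finger_gap": 1,"trans": [0.712,0.506,0],"twist": 0.0013}]' > next.json && python3 nudge.py next.json | head -1;  python3 -c "
from h import *
togo(.6107,.2229,.032,99.4)
from plant import r, imaging, ticket, sensors
p,d=imaging.snapshot('wrist');W=cloud(d,imaging.get_calibration('wrist'));cv2.imwrite('pics/w1.png',p[:,:,::-1])
z=W[...,2];s=(d>0)&(z>.028)&(z<.042)&(np.hypot(W[...,0]-.61,W[...,1]-.22)<.06)
print(s.sum(),rect(W[s][:,:2]),np.median(z[s]))
togo(.6107,.2229,.032,99.4)"
```

```text
time: 3.1
t 3.1 pos [0.614  0.2233 0.2249] tool z [-1.e-03 -7.e-04 -1.e+00] heading 99.03 j [ 0.2   0.63 -0.88  1.53  0.5   1.22 -0.6 ] F [0.2 0.8 0.2] open 0.997 0.0
togo [ 0.0002 -0.0031  0.1929] turn -0.006
423 (array([609.3, 232.4,  49. ,  13.9]), -80.4) 0.03620204163825336
t 3.15 pos [0.6144 0.2325 0.2252] tool z [ 8.0e-04  7.2e-03 -1.0e+00] heading 99.42 j [ 0.19  0.63 -0.88  1.52  0.5   1.22 -0.61] F [2.1 5.3 3.5] open 0.999 0.0
togo [-0.0102 -0.0056  0.1932] turn 0.0
```

Converted, 0.04 m is 0.8, 0.03 m is 0.6.

```bash
echo '[{"finger_gap": 1,"trans": [0,0,0.8]},{"finger_gap": 1,"trans": [0,0,0.6]},{"finger_gap": 1},{"finger_gap": 1},{"finger_gap": 1}]' > next.json && python3 nudge.py next.json | head -1;  python3 -c "
from h import *
from plant import r, imaging, ticket, sensors
c=imaging.get_calibration('wrist');p,d=imaging.snapshot('wrist');W=cloud(d,c);cv2.imwrite('pics/w2.png',p[:,:,::-1])
z=W[...,2];s=(d>0)&(z>.028)&(z<.042)&(np.hypot(W[...,0]-.61,W[...,1]-.22)<.06)
print(s.sum(),rect(W[s][:,:2]),np.median(z[s]))
togo(.6107,.2229,.037,99.4)"
```

```text
time: 3.65
604 (array([608.5, 221.7,  49.1,  12.8]), -80.9) 0.03585615553169588
t 3.7 pos [0.6148 0.2225 0.1579] tool z [ 0.003   0.0012 -1.    ] heading 99.03 j [ 0.18  0.69 -0.84  1.59  0.56  1.11 -0.64] F [-0.8 -0.8  0.6] open 1.003 0.0
togo [ 0.0009 -0.0044  0.1208] turn -0.006
```

View pics/w2.png

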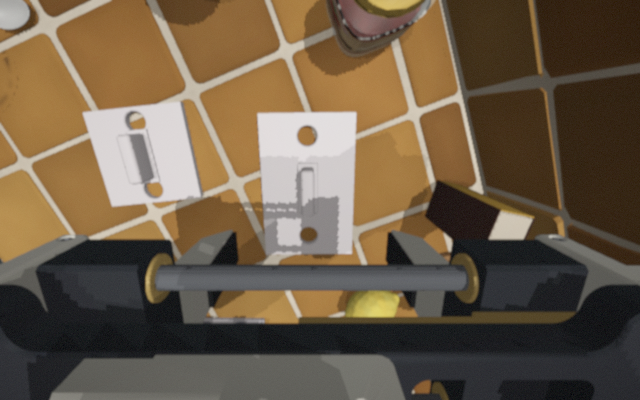

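The long cover lies between the open fingers, with its rib at (307,190) and holes at (307,135) and (308,235). Now I'll correct the offset and descend.

Converted, 0.03 m is 0.6, 0.025 m is 0.5, -0.006 rad is -0.0019.

```bash
echo '[{"finger_gap": 1,"trans": [0,-0.09,0.6],"twist": -0.0019},{"finger_gap": 1,"trans": [0,0,0.6]},{"finger_gap": 1,"trans": [0,0,0.5]},{"finger_gap": 1,"trans": [0,0,0.3]},{"finger_gap": 1}]' > next.json && python3 nudge.py next.json | head -1;  echo '[{"finger_gap": 1,"trans": [0,0,0.2]},{"finger_gap": 1,"trans": [0,0,0.2]},{"finger_gap": 1}]' > next.json && python3 nudge.py next.json | head -1; python3 -c "
from h import *
togo(.6107,.2229,.037,99.4)"
```

```text
time: 4.2
time: 4.5
t 4.5 pos [0.6088 0.221  0.0349] tool z [-9.e-04 -6.e-04 -1.e+00] heading 99.39 j [ 0.12  0.82 -0.74  1.67  0.67  0.92 -0.72] F [-1.  -0.2 -0.9] open 0.999 0.0
togo [ 0.0016  0.0022 -0.0021] turn -0.0
```

Converted, 0.0015 m is 0.03, -0.001 m is -0.02.

```bash
echo '[{"finger_gap": 1,"trans": [0.03,0.02,-0.02]},{"finger_gap": 0},{"finger_gap": 0},{"finger_gap": 0},{"finger_gap": 0}]' > next.json && python3 nudge.py next.json 45; echo '[{"finger_gap": 0},{"finger_gap": 0},{"finger_gap": 0}]' > next.json && python3 nudge.py next.json; python3 -c "
from h import *
togo(.6107,.2229,.037,99.4)"
```

```text
time: 5.0
ee_pos: [0.61, 0.223, 0.0368]
eef_rot: [2.032, 2.396, 0.0]
force: [-0.5, -0.4, 0.6]
opening: 0.703
gripper_force: 0.0
time: 5.3
ee_pos: [0.6099, 0.223, 0.0366]
eef_rot: [2.032, 2.396, -0.0]
force: [0.2, 0.6, -0.0]
opening: 0.439
gripper_force: 0.0
t 5.3 pos [0.6099 0.223  0.0366] tool z [-0. -0. -1.] heading 99.4 j [ 0.12  0.82 -0.74  1.66  0.67  0.93 -0.72] F [ 0.2  0.6 -0. ] open 0.439 0.0
togo [-0.0002  0.0008 -0.0004] turn -0.0
```

Converted, -0.04 m is -0.8, -0.02 m is -0.4.

```bash
echo '[{"finger_gap": 0},{"finger_gap": 0},{"finger_gap": 0},{"finger_gap": 0},{"finger_gap": 0}]' > next.json && python3 nudge.py next.json |tail -2; echo '[{"finger_gap": 0,"trans": [0,0,-0.4]},{"finger_gap": 0,"trans": [0,0,-0.8]},{"finger_gap": 0,"trans": [0,0,-0.8]},{"finger_gap": 0,"trans": [0,0,-0.4]},{"finger_gap": 0}]' > next.json && python3 nudge.py next.json; python3 -c "
from h import *
togo(.543,-.0515,.15,98.5)
from plant import r, imaging, ticket, sensors
p,d=imaging.snapshot('top');np.save('pics/top2.npy',d);cv2.imwrite('pics/top2.png',p[:,:,::-1])
"
```

```text
opening: 0.025
gripper_force: 0.0
time: 6.3
ee_pos: [0.6123, 0.2248, 0.1624]
eef_rot: [2.029, 2.393, 0.011]
force: [1.0, 0.7, 0.0]
opening: 0.006
gripper_force: 0.0
t 6.3 pos [0.6123 0.2248 0.1624] tool z [ 0.0076  0.0029 -1.    ] heading 99.41 j [ 0.18  0.68 -0.84  1.6   0.55  1.11 -0.64] F [1.  0.7 0. ] open 0.006 0.0
togo [-0.2613 -0.1137  0.0111] turn 0.016
```

```bash
python3 - <<'E'
import cv2
from plant import r, imaging, ticket, sensors
from h import *
p,d=imaging.snapshot('wrist');q=cv2.imread('pics/top2.png')[80:300,160:420]
cv2.imwrite('pics/c1.png',np.hstack([cv2.resize(q,(473,400)),cv2.resize(p[:,:,::-1],(320,200)).copy() if 0 else cv2.copyMakeBorder(cv2.resize(p[:,:,::-1],(320,200)),0,200,0,0,0)]))
E
```

```text
(no output)
```

View pics/c1.png

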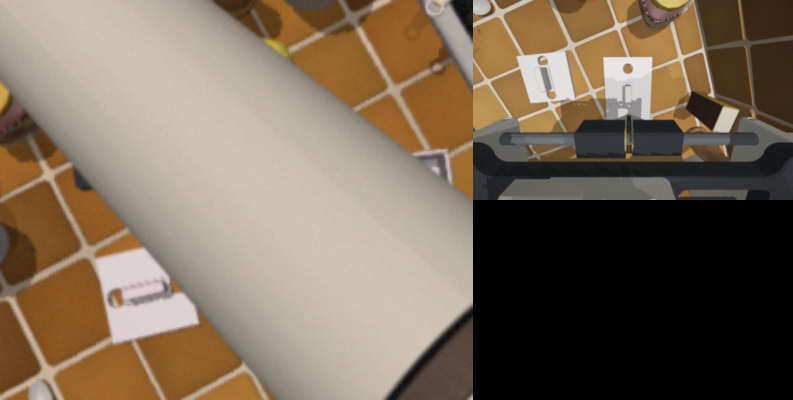

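```bash
python3 - <<'E'
from plant import r, imaging, ticket, sensors
from h import *
c=imaging.get_calibration('wrist');s=sensors.sense();p,d=imaging.snapshot('wrist');W=cloud(d,c);cv2.imwrite('pics/w3.png',p[:,:,::-1])
M=R.from_rotvec(s["eef_rot"]).as_matrix();T=(W-s["ee_pos"])@M
print(s["ee_pos"],"cam eye in tool",M.T@(c["eye"]-s["ee_pos"]),"cam axes in tool",np.round(M.T@R.from_rotvec(c["rotation"]).as_matrix(),3))
for v in range(225,400,15): print(v,[(np.round(T[v,u]*1000).astype(int).tolist()) for u in (240,290,340)])
z=W[...,2];m=(d>0)&(z>.028)&(z<.042)&(np.hypot(W[...,0]-.61,W[...,1]-.22)<.07)
print(m.sum(),rect(W[m][:,:2]),np.median(z[m]))
E
```

```text
[0.61027803 0.22298611 0.15802345] cam eye in tool [ 0.07520873 -0.00157045 -0.15909539] cam axes in tool [[ 0.   -0.96 -0.28]
 [ 1.    0.   -0.  ]
 [ 0.   -0.28  0.96]]
225 [[-48, -88, 158], [-45, -27, 150], [-46, 32, 150]]
240 [[36, -25, -73], [36, -9, -73], [36, 8, -73]]
255 [[36, -23, -84], [37, -8, -84], [37, 7, -84]]
270 [[35, -21, -90], [35, -8, -91], [35, 6, -91]]
285 [[31, -21, -91], [31, -8, -91], [30, 6, -90]]
300 [[26, -22, -91], [25, -8, -90], [26, 7, -90]]
315 [[20, -22, -90], [20, -8, -90], [22, 6, -92]]
330 [[26, -19, -102], [25, -7, -102], [26, 5, -103]]
345 [[24, -18, -106], [27, -6, -108], [25, 5, -106]]
360 [[26, -17, -112], [26, -6, -111], [26, 4, -112]]
375 [[26, -16, -115], [26, -6, -115], [26, 4, -115]]
390 [[26, -15, -118], [26, -6, -118], [25, 4, -118]]
600 (array([608.4, 221.5,  49.7,  12.9]), -80.3) 0.03587451132276476
```

```bash
python3 - <<'E'
import cv2
a=cv2.imread('pics/w3.png')[90:290,200:420];b=cv2.imread('pics/w2.png')[90:290,180:460]
cv2.imwrite('pics/c2.png',cv2.hconcat([cv2.resize(a,(374,340)),cv2.resize(b,(420,340))]))
E
```

```text
(no output)
```

View pics/c2.png

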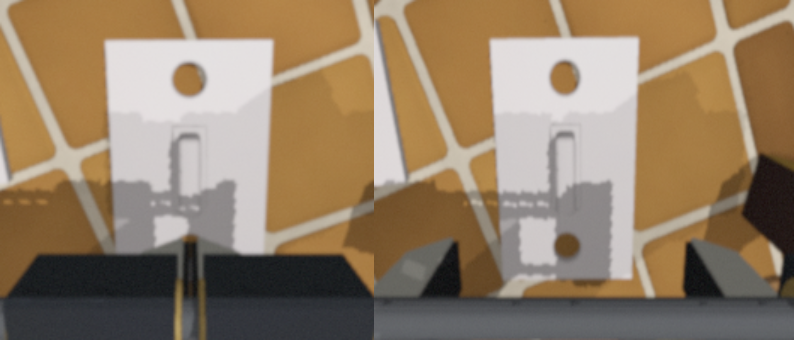

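```bash
python3 - <<'E'
from plant import r, imaging, ticket, sensors
from h import *
c=imaging.get_calibration('wrist');s=sensors.sense();p,d=imaging.snapshot('wrist');W=cloud(d,c)
M=R.from_rotvec(s["eef_rot"]).as_matrix();T=(W-s["ee_pos"])@M
print(s["ee_pos"],np.round(M.T@(c["eye"]-s["ee_pos"]),3))
for v in range(226,242,2): print(v,[(np.round(T[v,u]*1000).astype(int).tolist()) for u in range(300,326,3)])
E
```

```text
[0.60965794 0.2225443  0.15675479] [ 0.075 -0.002 -0.159]
226 [[-46, -15, 149], [-46, -12, 149], [-46, -8, 148], [-46, -5, 148], [-46, -1, 148], [-46, 2, 149], [-46, 6, 149], [-46, 9, 148], [-46, 13, 149]]
228 [[-48, -15, 148], [-49, -12, 149], [-48, -8, 147], [-49, -5, 150], [-51, -1, 155], [-52, 3, 157], [-49, 6, 148], [-49, 9, 149], [-49, 13, 149]]
230 [[-51, -15, 148], [-51, -12, 149], [11, -5, -2], [-54, -5, 157], [-54, -1, 156], [-54, 3, 156], [11, 2, -2], [-51, 9, 148], [-51, 13, 148]]
232 [[11, -8, -6], [11, -7, -5], [11, -5, -6], [9, -3, -1], [9, -1, -1], [9, 0, -1], [11, 2, -5], [10, 4, -5], [11, 6, -6]]
234 [[11, -8, -9], [11, -7, -9], [10, -5, -7], [9, -3, -4], [9, -1, -4], [9, 0, -5], [11, 2, -8], [11, 4, -8], [11, 6, -9]]
236 [[11, -8, -12], [11, -6, -11], [10, -5, -10], [9, -3, -8], [9, -1, -7], [10, 0, -8], [10, 2, -10], [11, 4, -11], [11, 6, -11]]
238 [[11, -8, -14], [11, -6, -14], [10, -5, -13], [9, -3, -11], [9, -1, -10], [9, 0, -9], [11, 2, -14], [10, 4, -13], [11, 5, -16]]
240 [[36, -5, -73], [36, -4, -72], [10, -5, -16], [10, -3, -14], [9, -1, -13], [10, 0, -14], [11, 2, -18], [36, 2, -72], [36, 3, -73]]
```

Those crops and depths show the closed fingertips at (312,230), only about 0 mm ahead of the reported TCP rather than 25 mm. That means the fingers closed just above the rib, whose top is at 36 mm. I'll open and go about 24 mm lower, watching the force and measuring the tips again.

Converted, 0.04 m is 0.8, 0.03 m is 0.6.

```bash
echo '[{"finger_gap": 1,"trans": [0,0,0.8]},{"finger_gap": 1,"trans": [0,0,0.6]},{"finger_gap": 1},{"finger_gap": 1},{"finger_gap": 1}]' > next.json && python3 nudge.py next.json | head -1;  echo '[{"finger_gap": 1},{"finger_gap": 1},{"finger_gap": 1},{"finger_gap": 1},{"finger_gap": 1}]' > next.json && python3 nudge.py next.json; python3 - <<'E'
from h import *
togo(.6105,.2229,.014,99.4)
from plant import r, imaging, ticket, sensors
c=imaging.get_calibration('wrist');s=sensors.sense();p,d=imaging.snapshot('wrist');W=cloud(d,c)
M=R.from_rotvec(s["eef_rot"]).as_matrix();T=(W-s["ee_pos"])@M
m=(d>0)&(W[...,2]>.05)&(T[...,2]>-40)&(abs(T[...,0])<30)&(abs(T[...,1])<80)
if m.sum(): print(m.sum(),"tip T min/max",np.round(np.percentile(T[m],[0,5,95,100],axis=0)*1000,1))
E
```

```text
time: 7.0
time: 7.5
ee_pos: [0.61, 0.223, 0.0869]
eef_rot: [2.032, 2.396, 0.0]
force: [0.8, -0.3, -0.3]
opening: 0.827
gripper_force: 0.0
t 7.5 pos [0.61   0.223  0.0869] tool z [ 4.e-04  0.e+00 -1.e+00] heading 99.39 j [ 0.15  0.76 -0.79  1.65  0.62  1.   -0.69] F [ 0.8 -0.3 -0.3] open 0.827 0.0
togo [-0.0002  0.0004  0.0729] turn -0.0
112143 tip T min/max [[ -27.4  -89.  -120.9]
 [   1.4  -69.2 -116.3]
 [ 106.9  181.6   23.6]
 [ 143.8  206.7   37. ]]
```

Converted, 0.025 m is 0.5, 0.02 m is 0.4.

```bash
echo '[{"finger_gap": 1,"trans": [0,0,0.5]},{"finger_gap": 1,"trans": [0,0,0.4]},{"finger_gap": 1},{"finger_gap": 1}]' > next.json && python3 nudge.py next.json | sed -n '2p;4p'; python3 - <<'E'
from h import *
togo(.6105,.2229,.014,99.4)
from plant import r, imaging, ticket, sensors
c=imaging.get_calibration('wrist');s=sensors.sense();p,d=imaging.snapshot('wrist');W=cloud(d,c)
M=R.from_rotvec(s["eef_rot"]).as_matrix();T=(W-s["ee_pos"])@M
m=(d>0)&(W[...,2]>.02)&(T[...,2]>-.04)&(abs(T[...,0])<.013)&(abs(T[...,1])>.035)&(abs(T[...,1])<.08)
print(m.sum(),"tip T",np.round(np.percentile(T[m],[0,5,95,98,100],axis=0)*1000,1))
E
```

```text
ee_pos: [0.6092, 0.2229, 0.0409]
force: [1.1, 0.5, 0.9]
t 7.95 pos [0.6092 0.2229 0.0409] tool z [-1.8e-03 -3.0e-04 -1.0e+00] heading 99.41 j [ 0.12  0.82 -0.75  1.66  0.67  0.93 -0.72] F [1.1 0.5 0.9] open 1.0 0.0
togo [-0.0003  0.0013  0.0269] turn 0.0
2747 tip T [[-10.1 -65.3 -40. ]
 [ -3.5 -61.6 -38.5]
 [ 11.1  58.4  -4.6]
 [ 11.2  60.2  -2.5]
 [ 11.6  62.7  -0.5]]
```

Converted, 0.013 m is 0.26, 0.008 m is 0.16.

```bash
echo '[{"finger_gap": 1,"trans": [0,0.02,0.26]},{"finger_gap": 1,"trans": [0,0,0.16]},{"finger_gap": 1}]' > next.json && python3 nudge.py next.json | sed -n '2p;4p'; echo '[{"finger_gap": 1,"trans": [0,0,0.12]},{"finger_gap": 1},{"finger_gap": 1}]' > next.json && python3 nudge.py next.json | sed -n '2p;4p'
```

```text
ee_pos: [0.61, 0.2225, 0.0191]
force: [-1.3, 0.3, -0.2]
ee_pos: [0.6109, 0.2232, 0.0146]
force: [-0.0, 0.7, 0.4]
```

```bash
echo '[{"finger_gap": 0},{"finger_gap": 0},{"finger_gap": 0},{"finger_gap": 0},{"finger_gap": 0}]' > next.json && python3 nudge.py next.json 45|tail -2; echo '[{"finger_gap": 0},{"finger_gap": 0},{"finger_gap": 0},{"finger_gap": 0},{"finger_gap": 0}]' > next.json && python3 nudge.py next.json ; echo '[{"finger_gap": 0},{"finger_gap": 0},{"finger_gap": 0}]' > next.json && python3 nudge.py next.json | tail -3
```

```text
opening: 0.611
gripper_force: 0.0
time: 9.6
ee_pos: [0.6109, 0.2231, 0.0146]
eef_rot: [2.032, 2.396, -0.0]
force: [0.1, -0.9, 0.1]
opening: 0.18
gripper_force: 0.0
force: [0.5, -0.4, -0.1]
opening: 0.15
gripper_force: 45.0
```

Gripped: the opening is 13.8 mm at 45 N, which matches the rib. Lifting.

Converted, -0.035 m is -0.7, -0.03 m is -0.6.

```bash
echo '[{"finger_gap": 0,"trans": [0,0,-0.3]},{"finger_gap": 0,"trans": [0,0,-0.6]},{"finger_gap": 0,"trans": [0,0,-0.7]},{"finger_gap": 0,"trans": [0,0,-0.6]},{"finger_gap": 0,"trans": [0,0,-0.2]}]' > next.json && python3 nudge.py next.json | tail -3; python3 - <<'E'
from h import *
togo(.543,-.0515,.135,98.5)
E
```

```text
force: [0.6, 1.2, -1.5]
opening: 0.147
gripper_force: 45.0
t 10.4 pos [0.6127 0.2246 0.1392] tool z [ 0.0056  0.0023 -1.    ] heading 99.41 j [ 0.17  0.71 -0.83  1.61  0.57  1.07 -0.65] F [ 0.6  1.2 -1.5] open 0.147 44.99881625175476
togo [-0.261  -0.1139  0.0032] turn 0.016
```

Converted, -0.036 m is -0.72, -0.032 m is -0.64, 0.016 rad is 0.0051.

```bash
echo '[{"finger_gap": 0,"trans": [-0.36,-0.16,0],"twist": 0.0051},{"finger_gap": 0,"trans": [-0.64,-0.28,0]},{"finger_gap": 0,"trans": [-0.72,-0.32,0]},{"finger_gap": 0,"trans": [-0.72,-0.32,0]},{"finger_gap": 0,"trans": [-0.72,-0.32,0]}]' > next.json && python3 nudge.py next.json | tail -1; echo '[{"finger_gap": 0,"trans": [-0.72,-0.32,0]},{"finger_gap": 0,"trans": [-0.64,-0.28,0]},{"finger_gap": 0,"trans": [-0.46,-0.18,0]},{"finger_gap": 0,"trans": [-0.2,-0.08,0]},{"finger_gap": 0}]' > next.json && python3 nudge.py next.json | tail -1; echo '[{"finger_gap": 0},{"finger_gap": 0}]' > next.json && python3 nudge.py next.json | tail -1; python3 - <<'E'
from h import *
togo(.543,-.051,.09,98.5)
from plant import r, imaging, ticket, sensors
for n in('top','side'):
    p,d=imaging.snapshot(n);np.save(f'pics/{n}3.npy',d);cv2.imwrite(f'pics/{n}3.png',p[:,:,::-1])
E
```

```text
gripper_force: 45.0
gripper_force: 45.0
gripper_force: 45.0
t 11.6 pos [ 0.5381 -0.0474  0.1349] tool z [ 7.0e-04  1.2e-03 -1.0e+00] heading 98.65 j [ 0.72  0.54 -0.88  1.9   0.51  0.94 -0.24] F [-0.2  0.1 -1.9] open 0.146 44.99898612499237
togo [-0.0043  0.0043  0.0448] turn 0.003
```

View pics/side3.png

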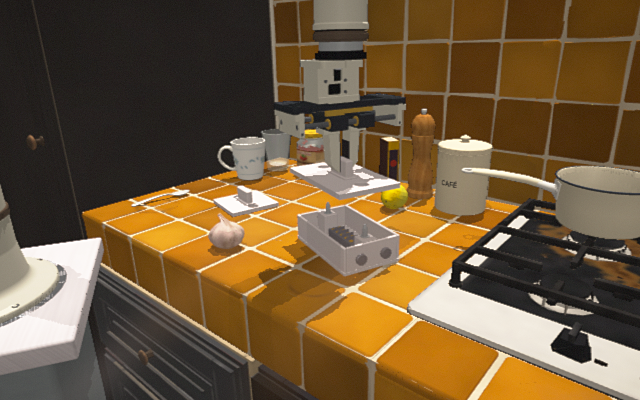

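The side view shows the cover held level above the box, with the plate at (345,180) and the pins at (328,208) and (365,230). Now I'll measure the plate in that view and compare it with the box in the same view.

Converted, 0.02 m is 0.4, 0.01 m is 0.2, 0.003 rad is 0.001.

```bash
echo '[{"finger_gap": 0,"trans": [-0.086,0.086,0.4],"twist": 0.001},{"finger_gap": 0,"trans": [0,0,0.2]},{"finger_gap": 0},{"finger_gap": 0},{"finger_gap": 0}]' > next.json && python3 nudge.py next.json | tail -1; cat > m.py <<'E'
from h import *
from plant import r, imaging, ticket, sensors
import sys
togo(.543,-.051,.06,98.5)
zu=sensors.sense()["ee_pos"][2]-.0146
p,d=imaging.snapshot('side');W=cloud(d,imaging.get_calibration('side'));cv2.imwrite(f'pics/{sys.argv[1]}.png',p[:,:,::-1])
sat=cv2.cvtColor(p,cv2.COLOR_RGB2HSV)[:,:,1];z=W[...,2]
m=(d>0)&(sat<70)&(abs(z-zu-.008)<.004)&(abs(W[...,0]-.543)<.1)&(abs(W[...,1]+.05)<.12)
n,l,st,_=cv2.connectedComponentsWithStats(m.astype(np.uint8));m=l==1+st[1:,4].argmax()
P=W[m];A=np.c_[P[:,:2],np.ones(len(P))];c=np.linalg.lstsq(A,P[:,2],rcond=None)[0]
print(m.sum(),"plate",rect(P[:,:2]),"z top",np.median(P[:,2]),"pred",zu+.008,"slope",np.round(c[:2],3))
E
python3 m.py side4
```

```text
gripper_force: 45.0
t 12.2 pos [ 0.5428 -0.0529  0.1052] tool z [ 7.e-04  1.e-04 -1.e+00] heading 98.34 j [ 0.7   0.59 -0.84  1.9   0.55  0.9  -0.27] F [-0.3 -0.5 -1.2] open 0.145 44.998873472213745
togo [0.0018 0.0004 0.0452] turn -0.003
2083 plate (array([544. , -55.3, 167.8, 106.1]), -81.5) z top 0.09927749293769803 pred 0.09859106073919252 slope [0.006 0.007]
```

Converted, 0.012 m is 0.24, 0.0015 m is 0.03, -0.003 rad is -0.001.

```bash
echo '[{"finger_gap": 0,"trans": [0.03,0.008,0.24],"twist": -0.001},{"finger_gap": 0,"trans": [0,0,0.2]},{"finger_gap": 0,"trans": [0,0,0.06]},{"finger_gap": 0},{"finger_gap": 0}]' > next.json && python3 nudge.py next.json | grep -E "pos|force"; python3 m.py side5
```

```text
ee_pos: [0.5427, -0.0517, 0.0795]
force: [0.5, 0.3, -1.6]
gripper_force: 45.0
t 12.75 pos [ 0.5427 -0.0517  0.0795] tool z [-2.e-04  3.e-04 -1.e+00] heading 98.49 j [ 0.67  0.62 -0.81  1.92  0.59  0.86 -0.3 ] F [ 0.5  0.3 -1.6] open 0.152 44.99884843826294
togo [0.0006 0.0004 0.0195] turn -0.0
2174 plate (array([543.8, -54. , 166.3, 106.5]), -81.9) z top 0.07355442489112729 pred 0.07290759770564736 slope [0.006 0.007]
```

View pics/side5.png

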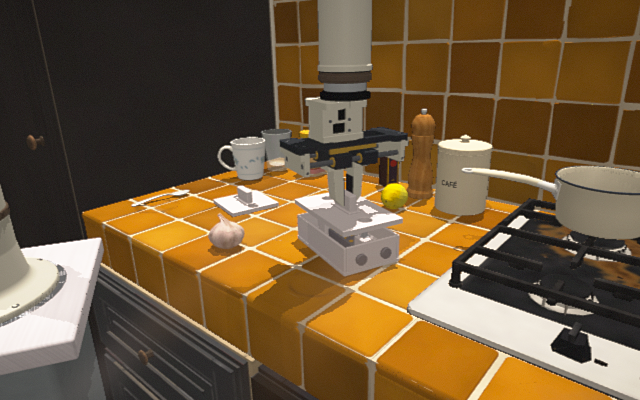

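The plate is level just above the box at (347,215), with its centre and heading matching the rim to within 1 mm and 0.5°. No force yet, so I'll lower it gently.

Converted, 0.008 m is 0.16, 0.005 m is 0.1.

```bash
echo '[{"finger_gap": 0,"trans": [0,0,0.16]},{"finger_gap": 0,"trans": [0,0,0.1]},{"finger_gap": 0}]' > next.json && python3 nudge.py next.json | grep -E "pos|force"; echo '[{"finger_gap": 0,"trans": [0,0,0.08]},{"finger_gap": 0,"trans": [0,0,0.04]},{"finger_gap": 0}]' > next.json && python3 nudge.py next.json | grep -E "pos|force"
```

```text
ee_pos: [0.5419, -0.0519, 0.0657]
force: [-0.0, -0.2, -1.4]
gripper_force: 45.0
ee_pos: [0.5425, -0.0518, 0.0603]
force: [0.5, -0.2, -1.9]
gripper_force: 45.0
```

Converted, 0.001 m is 0.02.

```bash
echo '[{"finger_gap": 0,"trans": [0,0,0.02]},{"finger_gap": 0},{"finger_gap": 0}]' > next.json && python3 nudge.py next.json | grep -E "pos|force"; echo '[{"finger_gap": 1},{"finger_gap": 1},{"finger_gap": 1},{"finger_gap": 1},{"finger_gap": 1}]' > next.json && python3 nudge.py next.json | grep -E "open|force";echo '[{"finger_gap": 1},{"finger_gap": 1},{"finger_gap": 1},{"finger_gap": 1},{"finger_gap": 1}]' > next.json && python3 nudge.py next.json | grep -E "open|force"
```

```text
ee_pos: [0.5428, -0.0518, 0.0597]
force: [-0.6, 0.5, -1.5]
gripper_force: 45.0
force: [-0.9, -0.1, -0.4]
opening: 0.533
gripper_force: 0.0
force: [-0.5, 1.0, 0.4]
opening: 0.968
gripper_force: 0.0
```

Converted, -0.04 m is -0.8, -0.03 m is -0.6.

```bash
echo '[{"finger_gap": 1,"trans": [0,0,-0.4]},{"finger_gap": 1,"trans": [0,0,-0.8]},{"finger_gap": 1,"trans": [0,0,-0.8]},{"finger_gap": 1,"trans": [0,0,-0.6]},{"finger_gap": 1}]' > next.json && python3 nudge.py next.json | grep -E "pos|force"; echo '[{"finger_gap": 1},{"finger_gap": 1},{"finger_gap": 1}]' > next.json && python3 nudge.py next.json | grep -E "pos|force"; sed -i 's/^zu=.*/zu=.045/' m.py; python3 m.py side6; python3 - <<'E'
import cv2
cv2.imwrite('pics/c6.png',cv2.resize(cv2.imread('pics/side6.png')[130:290,190:430],(720,480)))
E
```

```text
ee_pos: [0.5458, -0.0515, 0.194]
force: [-0.1, -0.4, -0.0]
gripper_force: 0.0
ee_pos: [0.5417, -0.0519, 0.1882]
force: [-0.5, -0.1, 0.2]
gripper_force: 0.0
t 15.5 pos [ 0.5417 -0.0519  0.1882] tool z [-2.5e-03  5.0e-04 -1.0e+00] heading 98.48 j [ 0.77  0.48 -0.93  1.84  0.44  1.04 -0.18] F [-0.5 -0.1  0.2] open 0.999 0.0
togo [0.0006 0.0018 0.1282] turn -0.0
2323 plate (array([543.9, -53.8, 166.9, 105.8]), -81.4) z top 0.053671032560424714 pred 0.053 slope [0.004 0.006]
```

View pics/c6.png

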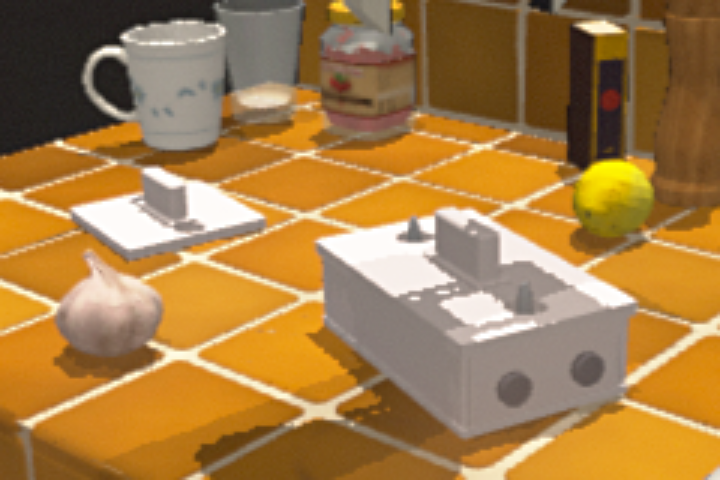

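The cover lies flat on the box with both pins standing through its holes, at (415,230) and (523,298) in the crop, and the gripper is clear.

```bash
python3 -c "
from plant import r, imaging, ticket, sensors
print(ticket.sign_off())"
```

```text
the job is handed in; nothing more can be done
None
```

The long cover is seated flat on the box, about 0.5 mm off centre, with both pins through its holes; the gripper is clear, the short cover was not touched, and the job was handed in at about 15.5 s. The first grasp closed just above the rib because the fingertips sit about 25 mm shorter than `r.finger_overhang` says, so I regripped lower.

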